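Seal the bean tub

ROBOT

A 6-joint arm with a two-finger parallel gripper is mounted at the origin on the work surface. World frame = base frame: x ahead of the robot, y to its left, z up, the work surface at z = 0. Lengths are in m, angles in rad, forces in N, time in s.
With the tool pointing down it reaches from about 0.275 to 0.975 m from the base axis. Payload 8.4 kg.
Tool frame: the origin (TCP) lies midway between the tips of the shut fingers; the grasp point (between the pads) lies behind it (robot.hold_point_z is the z of the grasp point in the tool frame, in m); z points along the fingers, y is the line along which they close (so a half turn about z gives the same grasp; the last joint's range is limited). The gripper opens to 92 mm and grips with 3 to 60 N. Pads are 20 mm wide; open, the fingers measure 128 mm over their backs; the gripper's body (75 mm by 189 mm) begins 69 mm behind the grasp point.
Start: joints at [-1.326, 0.353, 1.633, -0, 1.155, -0.002], TCP at [0.153, -0.606, 0.215] pointing down, gripper open.
Joint ranges: [-2.63, 2.63], [-0.92, 2.1], [0.06, 2.66], [-1.3, 4.44], [0, 2.69], [-3.02, 3.02]. Speed limits (rad/s): [2.22, 2.22, 2.79, 3.14, 3.14, 3.14].

INTERFACE

Orientations are given as a 3x3 rotation matrix whose columns are the frame's x, y, z axes.
In Python, from workcell import robot gives the robot as it stands. Calls block until the motion is done:
- robot.reach(position, orientation): joint-space move of the TCP to a pose.
- robot.line_to(position, orientation=None, v=0.15): straight line of the TCP; orientation=None keeps the orientation; v is the mean speed in m/s.
- robot.movej(angles): joint-space move.
- robot.open_gripper() and robot.clamp(): open the fingers fully, or close them until they stop; the grip force is fixed at half the most.
- robot.pause(seconds).
- robot.solve_ik(position, orientation): joint angles nearest the present ones, or None.
- robot.read_camera(name): name is "scene" or "top" or "wrist"; returns the picture (400x640x3 uint8, blue, green, red); there is no depth.
- robot.calibration(name): a dict with "fovy" (degrees; the focal length in pixels is half the picture's height over the tangent of half this angle, whatever the lens; pixels are square), "cx", "cy" (the principal point, pixels), "rvec" (rotation vector, rad) and "tvec" (3), from world to camera coordinates, as OpenCV has them; the wrist camera has in their place "hand_eye" (4x4, takes a point from camera to tool coordinates, whose origin is the TCP and whose axes are the flange's). Camera axes: x right, y down, z forward; pixel columns grow to the right and rows downward; lengths in m; the calibration is good to about 2 mm. A picture is of the moment at which its call begins: read the wrist's pose just before it. calibration takes no time and is no camera call.
A pose or a line that the arm cannot do raises robot.IKError and nothing moves.
- robot.close_job(): hands the job in; it is judged then, once.
Readings, each from a call of its own:
- robot.current_time(): time.
- robot.current_qpos(): joint angles.
- robot.current_joint_velocities(): joint speeds.
- robot.current_effort(): joint torques, N m.
- robot.current_tcp_pos(): TCP position.
- robot.current_tool_rot(): TCP orientation.
- robot.current_wrist_force(): force on the tool from outside, world axes, zero at the start.
- robot.current_wrist_torque(): the same for the moment, N m.
- robot.current_opening(): finger opening in m.
- robot.current_grasp_force(): force on a finger pad.
Only numpy, scipy, OpenCV 4.12 (cv2) and the standard library are available. Lean on these libraries where they do the work, as an engineer would, in place of code of your own. Each camera call takes 0.05 s, during which the arm holds its last target. There are 200 camera calls.

TASK

The lid of the coffee bean tub is lying loosely on its rubber gasket. Press it down point by point around its edge, one corner after another, until it sits fully home on the rim all round; only then push the standing vent plug into the hole in the lid until its flange lies flat on the lid, and let go. Leave the cup, portafilter, jar, milk mug and spoon where they are.

Things in the scene. Friction and masses are not known exactly. Their poses are not given: they have to be found in the camera images.
- tub: Bean tub, a fixed steel box 160 mm (x) by 124 mm (y), 100 mm tall; it does not budge. Origin under its centre, x along its long side, z up. A black rubber gasket stands 6 mm proud of its rim under the lid. Each corner of the gasket yields at about 12 N pressed on that corner, sinks 6 mm until the lid's board meets the steel rim, and stays down.
- tub_rim (a point): Centre of the tub's mouth, level with its flat steel rim, 100 mm above the table. Axes as the tub's.
- lid: Lid: rigid dark wooden board 160 x 124 x 12 mm, about 0.25 kg, loose, lying on the gasket, a lip below reaching 14 mm into the tub (3 mm play). Origin in the centre of the board's underside, x along its long side, z up. While some corners are still up it rocks, and a corner already pressed may lift again; this is no harm. Lying flat on the rim = fully seated.
- lid_vent (a point): Centre of the mouth of the vent hole, in the middle of the lid's top face, axes as the lid's. The hole goes right through, rectangular, 35 mm along x by 23 mm along y, with a 2 mm chamfer. At the start this point is 18 mm above tub_rim; with the lid seated, 12 mm.
- plug_center (a point): Centre, 29 mm above the foot, of the loose vent plug: 58 mm tall, 0.06 kg, standing on its shank. From below: black shank 32 (x) x 20 (y) x 16 mm, black flange 46 x 34 x 6 mm, grey grip bar 38 (x) x 18 (y) x 36 mm. z up. The shank fits the vent hole with 1.5 mm play each side, its x along the lid's x, either way round. Home, the flange lies on the lid, this centre 13 mm above lid_vent.
- corner_a (a point): Press point on the lid's top face at its corner a (-x, +y), right above the gasket's corner: -66 mm in x, +48 mm in y from lid_vent, 14 mm in from both edges. Seated, 12 mm above tub_rim.
- corner_b (a point): Press point on the lid's top face at its corner b (-x, -y), right above the gasket's corner: -66 mm in x, -48 mm in y from lid_vent, 14 mm in from both edges. Seated, 12 mm above tub_rim.
- corner_c (a point): Press point on the lid's top face at its corner c (+x, -y), right above the gasket's corner: +66 mm in x, -48 mm in y from lid_vent, 14 mm in from both edges. Seated, 12 mm above tub_rim.
- corner_d (a point): Press point on the lid's top face at its corner d (+x, +y), right above the gasket's corner: +66 mm in x, +48 mm in y from lid_vent, 14 mm in from both edges. Seated, 12 mm above tub_rim.
- cup: pale green ceramic cup, 76 mm across, 62 mm tall, loose; origin under its foot. Bystander.
- portafilter: steel portafilter, basket 70 mm across, 42 mm tall, black handle along its +x, reaching 167 mm; lies on the grey mat; origin under the basket. Bystander.
- jar: smoked glass jar, 84 mm across, 120 mm tall, origin under its foot. Bystander.
- pitcher: steel milk mug, 80 mm across, 95 mm tall, handle at its +y, origin under its foot. Bystander.
- spoon: steel spoon, 160 mm long, lying on the table, origin at its middle. Bystander.
Things that resemble listed ones, but are neither listed nor needed, are in the scene too. Of the things like the lid, leave any that is pink; of the rest the smaller one is meant. There is more than one size of the part that bears plug_center; the job needs the larger.

How it is judged:
By the outcome, as a careful person would: the job done as asked, in the order asked, and still so for the second after the job is handed in, with the robot touching nothing.
It also fails if it takes over 72 s, if anything falls off the work surface, if the arm or the gripper's body presses on something with over 40 N, if the wrist force passes 120 N, or if a joint passes its speed limit or range.

## Working session

There is one attempt and no reset: what is moved stays moved. The work goes in short steps, each a Python script; the robot and the scene stay as the last script left them, time stands still between calls to the robot, and variables do not carry over. Pictures are saved under pics/ and viewed, at most 10 in all, crops included, and the job is handed in when it is done.

```bash
mkdir -p pics; ls
python3 - <<'E'
from workcell import robot
import cv2
for n in("scene","top"):
    cv2.imwrite(f"pics/{n}0.png",robot.read_camera(n)); print(n,robot.calibration(n))
print(robot.calibration("wrist"),robot.hold_point_z,robot.current_time(),robot.current_tool_rot())
E
```

```text
pics
scene {'fovy': 49.67417716291248, 'cx': 313.45575446741486, 'cy': 200.64658092978686, 'rvec': array([ 2.11486909,  1.60850751, -0.47481762]), 'tvec': array([-0.15895657, -0.34322448,  1.6183526 ])}
top {'fovy': 55.423366468607796, 'cx': 318.762202091841, 'cy': 197.83611793146738, 'rvec': array([ 2.14667245, -2.1071599 ,  0.2305115 ]), 'tvec': array([0.00239272, 0.5250641 , 0.92310309])}
{'fovy': 70.23131366012365, 'cx': 316.30504365166814, 'cy': 196.46981003885878, 'hand_eye': array([[-8.90719235e-04, -9.63206767e-01, -2.68759987e-01,
         7.44501326e-02],
       [ 9.99999124e-01, -1.12096243e-03,  7.03230216e-04,
        -2.21378733e-04],
       [-9.78625951e-04, -2.68759125e-01,  9.63206922e-01,
        -1.70200102e-01],
       [ 0.00000000e+00,  0.00000000e+00,  0.00000000e+00,
         1.00000000e+00]])} -0.0187 0.1 [[ 9.69697953e-01  2.44306736e-01 -3.14909078e-04]
 [ 2.44306938e-01 -9.69697205e-01  1.20458621e-03]
 [-1.10779279e-05 -1.24501925e-03 -9.99999225e-01]]
```

View pics/top0.png

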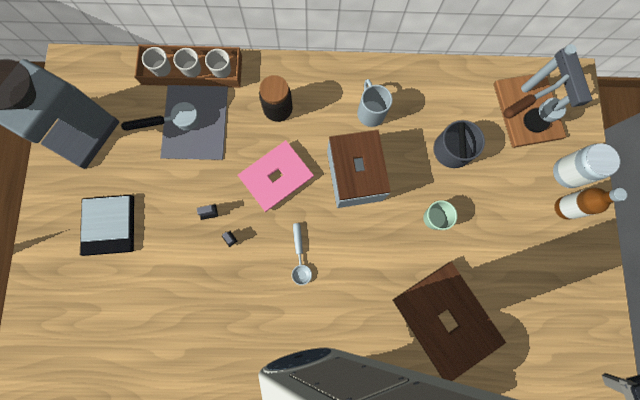

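View pics/scene0.png

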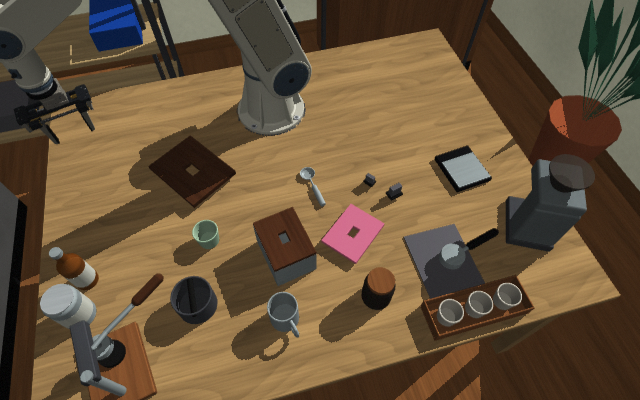

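Top picture: the lid-like things are the brown board on the tub (359,170), a pink one (277,176) and a bigger brown one (448,320). The smaller non-pink one, on the tub, fits. The plug-like things are at (207,211), larger, and (229,238), smaller, so I take the one at (207,211). I'll confirm both in enlarged crops.

Run:
```python
import cv2
a=cv2.imread("pics/top0.png")[120:255,190:395]
cv2.imwrite("pics/topc.png",cv2.resize(a,(800,527),interpolation=cv2.INTER_CUBIC))
a=cv2.imread("pics/scene0.png")[165:290,245:412]
cv2.imwrite("pics/scenec.png",cv2.resize(a,None,fx=4.75,fy=4.75,interpolation=cv2.INTER_CUBIC))
```

```text
(no output)
```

View pics/topc.png

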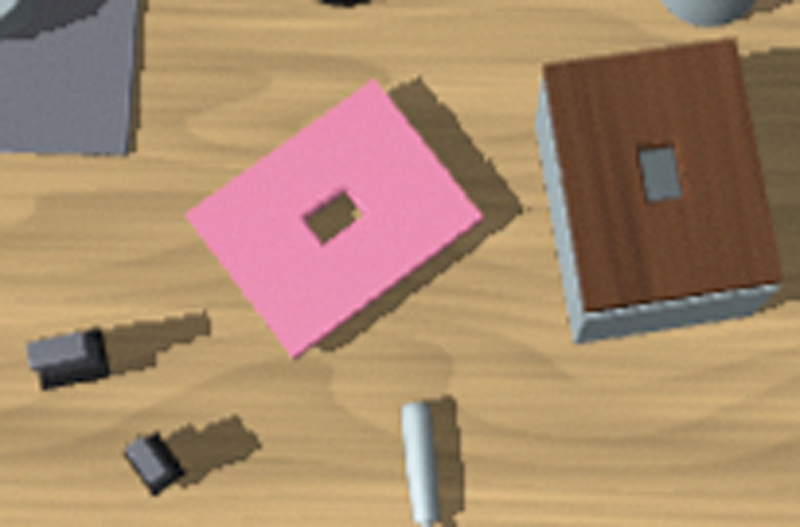

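View pics/scenec.png

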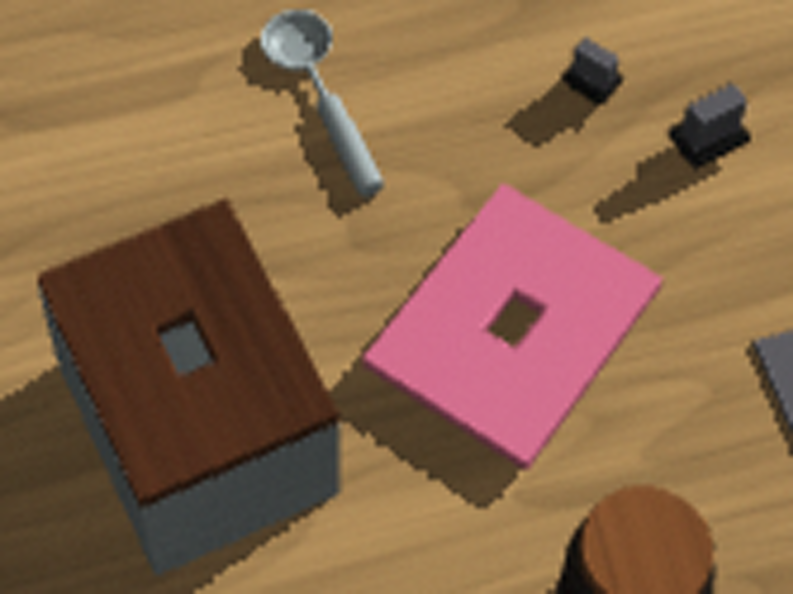

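Confirmed: the brown lid on the tub has top-crop corners (542,66), (735,39), (780,282) and (585,312). The larger plug has its bar top at about (66,349) in the same crop and (712,110) in the scene crop. The smaller plug is at (152,460). Next I'll refine both with the wrist camera.

```bash
cat > h.py <<'E'
from workcell import robot
import numpy as np, cv2
def plane(uv,z,name="top",pose=None):
    c=robot.calibration(name); f=200/np.tan(np.radians(c["fovy"]/2))
    uv=np.atleast_2d(uv).astype(float)
    d=np.c_[(uv[:,0]-c["cx"])/f,(uv[:,1]-c["cy"])/f,np.ones(len(uv))]
    if name=="wrist":
        p,R=pose; H=np.array(c["hand_eye"]); Rw=R@H[:3,:3]; o=R@H[:3,3]+p
    else:
        Rc=cv2.Rodrigues(c["rvec"])[0]; Rw=Rc.T; o=-Rc.T@c["tvec"]
    d=d@Rw.T
    return o+d*((z-o[2])/d[:,2])[:,None]
def down(yaw): # tool x at yaw, pointing down
    c,s=np.cos(yaw),np.sin(yaw); return np.array([[c,s,0],[s,-c,0],[0,0,-1.]])
E
python3 - <<'E'
from h import *
k=800/205
L=np.array([(542,66),(735,39),(780,282),(585,312)])/k+[190,120]
P=plane(L,.118); print(P.round(4),P.mean(0))
print([np.linalg.norm(P[i]-P[(i+1)%4]).round(4) for i in range(4)], np.degrees(np.arctan2(*(P[0]-P[3])[1::-1])))
B=np.array([(27,345),(97,328),(103,352),(35,372)])/k+[190,120]
Q=plane(B,.058); print(Q.round(4),Q.mean(0),np.linalg.norm(Q[0]-Q[1]),np.degrees(np.arctan2(*(Q[0]-Q[1])[1::-1])))
print(plane(np.array([[712,108]])/4.75+[245,165],.058,"scene"))
sp=robot.current_tool_rot(); c=P.mean(0); q=Q.mean(0)
for n,t,z in(("plug",q,.22),("lid",c,.30)):
    for yaw in(0,.3,-.3,np.pi):
        if robot.solve_ik([t[0],t[1],z],down(yaw)) is not None: break
    print(n,yaw); robot.reach([t[0],t[1],z],down(yaw)); robot.pause(.3)
    p,R=robot.current_tcp_pos(),robot.current_tool_rot()
    im=robot.read_camera("wrist"); cv2.imwrite(f"pics/w_{n}.png",im); np.savez(f"w_{n}.npz",p=p,R=R)
print(robot.current_time())
E
```

```text
[[ 0.6651 -0.0091  0.118 ]
 [ 0.6862 -0.1315  0.118 ]
 [ 0.5289 -0.157   0.118 ]
 [ 0.5076 -0.0371  0.118 ]] [ 0.59695726 -0.08367451  0.118     ]
[np.float64(0.1242), np.float64(0.1594), np.float64(0.1218), np.float64(0.16)] 10.098173800320888
[[0.4903 0.3178 0.058 ]
 [0.5023 0.2738 0.058 ]
 [0.4867 0.2689 0.058 ]
 [0.4728 0.3114 0.058 ]] [0.48800497 0.29297743 0.058     ] 0.045625623178190786 105.27119495909264
[[0.49270477 0.29460716 0.058     ]]
plug 0
lid 0
5.6333
```

View pics/w_plug.png

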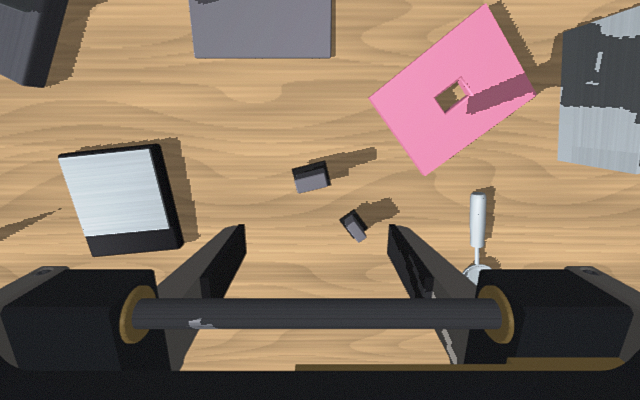

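View pics/w_lid.png

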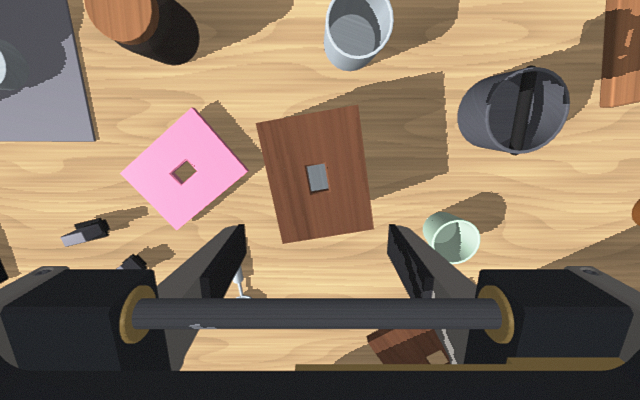

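The plug view shows the large plug's bar at about (312,180) and the small plug at (353,225). The lid view shows lid corners (257,124), (357,106), (374,228) and (283,243), with the hole at (317,178). I'll cross-check the lid pose and then press the corners with shut fingers, watching the force.

```bash
cat >> h.py <<'E'
def press(xy,R,zmin=.108,fmax=28):
    """lower in 1.5 mm steps until the force says the board is hard on the rim; returns log"""
    robot.line_to([*xy,.122],R,v=.12); z=.1195; log=[]
    while z>zmin:
        robot.line_to([*xy,z],R,v=.03); f=robot.current_wrist_force()[2]
        log.append((round(robot.current_tcp_pos()[2]*1e3,1),round(f,1)))
        if f>fmax: break
        z-=.0012
    robot.line_to([*xy,.135],R,v=.15); return log
E
python3 - <<'E'
from h import *
d=np.load("w_lid.npz"); W=plane([(257,124),(357,106),(374,228),(283,243)],.118,"wrist",(d["p"],d["R"]))
print(W.round(4),W.mean(0), np.degrees(np.arctan2(*(W[0]-W[3])[1::-1])))
print(plane([(317,178)],.118,"wrist",(d["p"],d["R"])))
k=800/205; print(plane(np.array([[660,173.5]])/k+[190,120],.118))
d=np.load("w_plug.npz"); print(plane([(312,182.)],.058,"wrist",(d["p"],d["R"])))
yaw=np.radians(9.6);R=down(yaw);c=np.array([.596,-.084])
robot.clamp()
ex,ey=np.array([np.cos(yaw),np.sin(yaw)]),np.array([-np.sin(yaw),np.cos(yaw)])
p=c-.066*ex+.048*ey
robot.reach([*p,.16],R); f0=robot.current_wrist_force(); print("f0",f0,robot.current_opening())
print(press(p,R)); print(robot.current_time())
E
```

```text
[[ 0.6635 -0.0122  0.118 ]
 [ 0.6841 -0.1314  0.118 ]
 [ 0.5298 -0.1599  0.118 ]
 [ 0.5082 -0.0385  0.118 ]] [ 0.59643069 -0.08547142  0.118     ] 9.622840686144128
[[ 0.59746514 -0.08420099  0.118     ]]
[[ 0.59643573 -0.083379    0.118     ]]
[[0.48790408 0.29759335 0.058     ]]
f0 [ 0.55186861 -0.42052667  0.00174351] 0.0006780868038152243
[(np.float64(120.1), np.float64(0.1)), (np.float64(118.4), np.float64(1.2)), (np.float64(117.7), np.float64(7.8)), (np.float64(116.7), np.float64(10.1)), (np.float64(115.6), np.float64(12.0)), (np.float64(114.5), np.float64(13.0)), (np.float64(113.5), np.float64(16.3)), (np.float64(113.2), np.float64(27.7)), (np.float64(113.0), np.float64(39.9))]
10.7083
```

Run:
```python
from h import *
yaw=np.radians(9.6);R=down(yaw);c=np.array([.5965,-.084])
ex,ey=np.array([np.cos(yaw),np.sin(yaw)]),np.array([-np.sin(yaw),np.cos(yaw)])
for n,a,b in(("b",-1,-1),("c",1,-1),("d",1,1),("a",-1,1)):
    p=c+.066*a*ex+.048*b*ey
    robot.line_to([*p,.135],R,v=.2)
    print(n,[tuple(map(float,x)) for x in press(p,R,fmax=21)])
print(robot.current_time())
```

```text
b [(119.7, 0.1), (118.4, -0.0), (117.7, 5.6), (116.7, 8.9), (115.6, 9.4), (114.4, 9.9), (113.2, 10.0), (112.9, 20.0), (112.8, 31.9)]
c [(119.8, 0.0), (118.8, 3.3), (118.2, 9.9), (117.2, 10.1), (116.2, 10.3), (115.1, 10.4), (114.0, 11.2), (113.3, 15.0), (113.1, 23.9)]
d [(119.6, 0.1), (118.8, 3.8), (118.0, 7.7), (116.9, 8.0), (115.8, 8.4), (114.6, 8.3), (113.5, 8.1), (112.5, 10.6), (112.4, 19.9), (112.3, 27.6)]
a [(119.5, 0.2), (118.4, 1.4), (117.1, -0.4), (115.8, 0.1), (114.6, -0.4), (113.4, 0.7), (112.5, 2.9), (112.3, 16.4), (112.3, 30.9)]
25.15
```

Run:
```python
from h import *
yaw=np.radians(9.6);R=down(yaw);c=np.array([.5965,-.084])
ex,ey=np.array([np.cos(yaw),np.sin(yaw)]),np.array([-np.sin(yaw),np.cos(yaw)])
for n,a,b in(("b",-1,-1),("c",1,-1)):
    p=c+.066*a*ex+.048*b*ey
    robot.line_to([*p,.116],R,v=.2); l=[]
    for z in(.1125,.111,.1095):
        robot.line_to([*p,z],R,v=.04); l.append((robot.current_tcp_pos()[2]*1e3,robot.current_wrist_force()[2]))
        if l[-1][1]>18: break
    print(n,np.round(l,1).tolist())
    robot.line_to([*p,.135],R,v=.2)
robot.open_gripper()
v=c-.05*ex
robot.line_to([*v,.182],R,v=.2); robot.pause(.2)
p,T=robot.current_tcp_pos(),robot.current_tool_rot()
im=robot.read_camera("wrist"); cv2.imwrite("pics/hole_full.png",im); np.savez("w_hole.npz",p=p,R=T)
cv2.imwrite("pics/hole.png",cv2.resize(im[40:260,180:460],None,fx=2.7,fy=2.7,interpolation=cv2.INTER_CUBIC))
for y in(15,105,-75): 
    q=robot.solve_ik([.489,.295,.03],down(np.radians(y))); print(y,None if q is None else np.round(q,2))
for y in(9.6,189.6): 
    q=robot.solve_ik([*c,.12],down(np.radians(y))); print(y,None if q is None else np.round(q,2))
print(robot.current_time())
```

```text
b [[112.5, -0.6], [112.4, 15.6], [112.3, 31.0]]
c [[112.7, -0.0], [112.4, 10.8], [112.4, 21.7]]
15 [ 0.54  0.51  1.88 -0.    0.75  1.85]
105 [ 0.54  0.51  1.88 -0.    0.75  0.28]
-75 [ 0.54  0.51  1.88 -0.    0.75 -2.86]
9.6 [-0.14  0.42  1.76 -0.    0.96  1.26]
189.6 [-0.14  0.42  1.76 -0.    0.96 -1.88]
31.1
```

View pics/hole.png

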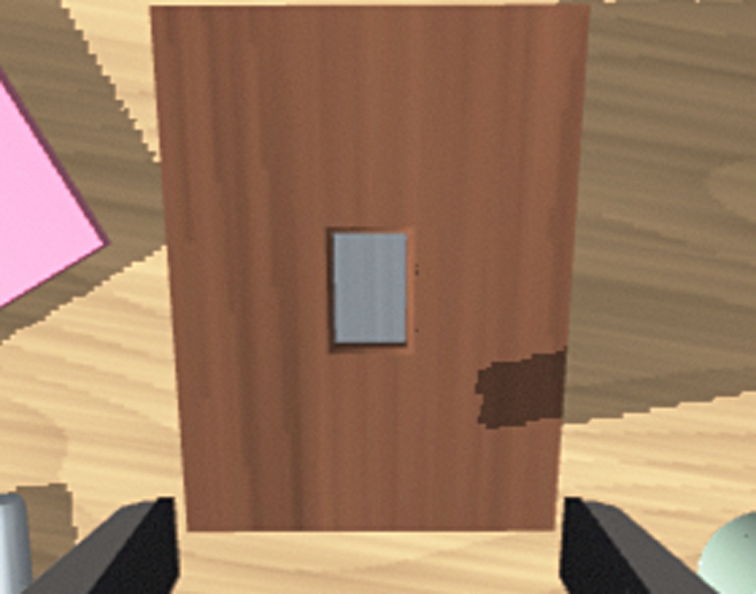

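The hole crop shows the lid square to the tool and all four corners flat at 112.4 mm. Board corners are (151,6), (588,6), (555,530) and (187,531), and the chamfer mouth spans columns 327–412 and rows 227–353. Next I'll centre the plug by squeezing it both ways, and view it from the same relative pose to cancel the hand-eye error.

Run:
```python
from h import *
d=np.load("w_hole.npz"); po=(d["p"],d["R"])
f=lambda a:np.array(a)/2.7+[180,40]-.31  # resize pixel-centre shift
W=plane(f([(151,6),(588,6),(555,530),(187,531)]),.112,"wrist",po)
H=plane(f([(327,227),(412,227),(412,353),(327,353)]),.112,"wrist",po)
print(W.round(4).tolist(),W.mean(0),H.mean(0),[np.linalg.norm(H[i]-H[i-1]).round(4) for i in range(4)])
print(np.degrees([np.arctan2(*(a-b)[1::-1]) for a,b in((W[0],W[3]),(W[1],W[2]))]),np.degrees(np.arctan2(*(W[0]-W[1])[1::-1]))-90)
g=np.array([.489,.295])
A=down(np.radians(15)); B=down(np.radians(105))
robot.reach([*g,.12],A); robot.line_to([*g,.027],A,v=.2); robot.clamp(); print("x",robot.current_opening()); robot.open_gripper()
robot.line_to([*g,.085],A,v=.25)
robot.reach([*g,.085],B); robot.line_to([*g,.027],B,v=.2); robot.clamp(); print("y",robot.current_opening(),robot.current_tcp_pos()); robot.open_gripper()
robot.line_to([*g,.085],B,v=.25)
v=g-.05*B[:2,0]
robot.line_to([*v,.128],B,v=.25); robot.pause(.15)
p,T=robot.current_tcp_pos(),robot.current_tool_rot()
im=robot.read_camera("wrist"); cv2.imwrite("pics/pl_full.png",im); np.savez("w_pl.npz",p=p,R=T)
cv2.imwrite("pics/pl.png",cv2.resize(im[80:220,240:400],None,fx=4,fy=4,interpolation=cv2.INTER_CUBIC))
print(robot.current_time())
```

```text
[[0.6652, -0.0107, 0.112], [0.6856, -0.1319, 0.112], [0.5288, -0.1594, 0.112], [0.5079, -0.0371, 0.112]] [ 0.59687853 -0.08474928  0.112     ] [ 0.59700834 -0.0844639   0.112     ] [np.float64(0.0386), np.float64(0.0257), np.float64(0.0386), np.float64(0.0268)]
[9.52554232 9.94273412] 9.5546383106103
x 0.03770650127420939
y 0.01778145090707913 [0.48893028 0.29496125 0.02693533]
40.45
```

View pics/pl.png

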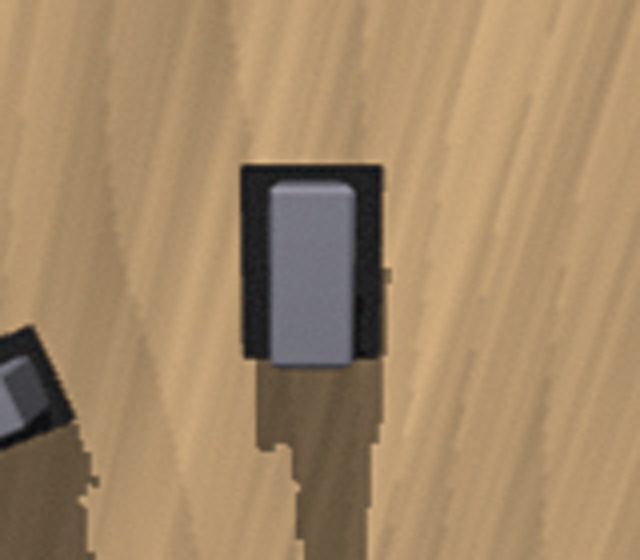

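Plug crop: bar top corners are (270,182), (355,182), (352,366) and (272,366), and the flange spans (241,165)–(384,165) down to (243,357)–(382,357). I'll apply the correction, grasp the plug and insert it.

```bash
cat > ins.py <<'E'
from h import *
d=np.load("w_pl.npz"); po=(d["p"],d["R"]); g=np.array([.48893,.29496])
f=lambda a:np.array(a)/4+[240,80]-.37
b=plane(f([(270,183),(355,183),(352,366),(272,366)]),.058,"wrist",po)
fl=plane(f([(241,165),(384,165)]),.022,"wrist",po)
print("bar size",np.linalg.norm(b[0]-b[1]),np.linalg.norm(b[0]-b[3]))
B=d["R"][:2,:2]
eb=np.linalg.solve(B,g-b.mean(0)[:2]); ef=np.linalg.solve(B,g-(fl.mean(0)[:2]-.023*B[:,0])); print("err tool xy: bar",eb,"flange",ef)
e=eb; assert np.abs(e).max()<.004
R=down(np.radians(9.6)); h=np.array([.59695,-.0846])+R[:2,:2]@e; print("hole",h)
Bd=down(np.radians(105))
robot.line_to([*g,.085],Bd,v=.25); robot.line_to([*g,.027],Bd,v=.2); robot.clamp(); print(robot.current_opening())
robot.line_to([*g,.2],Bd,v=.25)
robot.reach([*h,.165],R); f0=robot.current_wrist_force()
for z in(.142,.139,.137,.135,.133):
    robot.line_to([*h,z],R,v=.06); F=robot.current_wrist_force()-f0
    print(z,robot.current_tcp_pos().round(4),F.round(1))
    if F[2]>10: break
print(robot.current_time())
E
python3 ins.py
```

```text
bar size 0.017317338630428687 0.03777569261472357
err tool xy: bar [-0.00080736  0.00104137] flange [0.00022128 0.0009263 ]
hole [ 0.59632761 -0.08576143]
0.01776421182910612
0.142 [ 0.5961 -0.0856  0.1416] [ 0.8 -1.1  0.5]
0.139 [ 0.5965 -0.0858  0.1391] [ 0.4 -0.9  1.5]
0.137 [ 0.5965 -0.0858  0.137 ] [ 1.2 -0.5 -0.3]
0.135 [ 0.5963 -0.0857  0.1348] [ 0.9 -0.5 -0.3]
0.133 [ 0.5962 -0.0857  0.1329] [ 1.3 -1.4  0.7]
46.2667
```

It is in the hole and sliding freely, so I'll push it home, release and look.

Run:
```python
from h import *
h=[.59633,-.08576]; R=down(np.radians(9.6))
for z in(.126,.1235,.122,.121,.120,.119,.118):
    robot.line_to([*h,z],R,v=.04); F=robot.current_wrist_force()
    print(z,robot.current_tcp_pos().round(4),F.round(1))
    if F[2]>18: break
robot.open_gripper()
robot.line_to([*h,.20],R,v=.2)
v=np.array(h)-.05*R[:2,0]
robot.line_to([*v,.20],R,v=.2); robot.pause(.15)
im=robot.read_camera("wrist")[60:260,180:460]; s=robot.read_camera("scene")[180:300,240:400]
im=cv2.resize(im,(560,400)); s=cv2.resize(s,None,fx=5/3*1.0,fy=5/3,interpolation=3)
o=np.zeros((600,560,3),np.uint8); o[:400]=im; o[400:400+s.shape[0],:s.shape[1]]=s
cv2.imwrite("pics/end.png",o); print(robot.current_time())
```

```text
0.126 [ 0.5959 -0.0857  0.1255] [-0.2 -0.4 -1.4]
0.1235 [ 0.5961 -0.0858  0.1233] [ 0.6  0.6 -1.1]
0.122 [ 0.5965 -0.0858  0.123 ] [-3.2  0.9  7.5]
0.121 [ 0.5965 -0.0858  0.1229] [-5.9  0.4 17.2]
0.12 [ 0.5966 -0.0858  0.1229] [-8.6  0.4 25.7]
49.95
```

View pics/end.png

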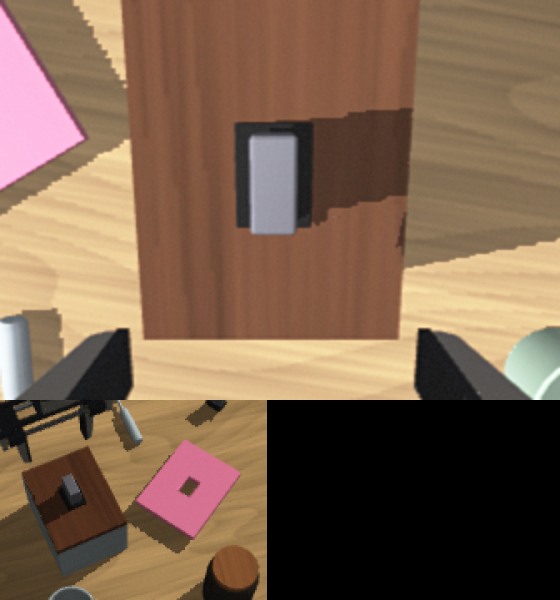

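The plug stands upright in the lid with its flange flat (crop about (273,178)). It stopped at 122.9 mm against an expected 123 mm, and the gripper is clear.

```bash
python3 -c "
from workcell import robot
print(robot.close_job(),robot.current_time())"
```

```text
the job is handed in; nothing more can be done
the job is handed in; nothing more can be done
```

The lid was pressed home at all four corners, then the larger vent plug was pushed in until its flange lay flat and released; the job was handed in at about 50 s, with no verdict returned.

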